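# Tip the lime out of the two-section side dish

## Task

Pick up the grey two-section side dish by its upright wooden grip, turn it so that the half holding the lime is the low side, and tip it over the empty square wooden tray so that only the lime rolls out into the tray; the white sauce pot must stay in its own half of the dish. Then set the dish back down level on the counter, beside the tray, and let go.

Things in the scene. Friction and masses are not known exactly. Their poses are not given: they have to be found in the camera images.
- dish_grip (a point): Grip point: middle of the upright wooden tab on the two-section dish, 78 mm above the dish's underside, above its centre. Tab 12 mm thick (along x), 60 mm wide (along y), from 43 to 98 mm above the underside; pinch it across its thickness from above. Axes are the dish's: y along the divider, z up when level, +x towards the half that holds the lime.
- dish: The loose grey plastic dish, 280 g, 166 (x) by 130 (y) mm; any starting yaw. Origin: centre of underside. Floor 5 mm thick; divider along y, 8 mm thick, 45 mm high; y ends walled 36 mm high. From 52 mm out the floor slopes up 25 degrees to low lips at x = +-83 mm, 19 mm up. Tilted some 45 degrees about y, +x side low, the lime rolls over the +x lip; the divider holds the pot in the -x half.
- lime_center (a point): Centre of the lime: a loose green ball 36 mm in diameter, 30 g, lying in the dish's +x half. Its axes mean nothing as it rolls.
- pot_center (a point): Centre (half-way up) of the closed white sauce pot: loose, round, 40 mm in diameter, 24 mm high, 35 g, standing flat in the dish's -x half.
- tray: Empty square tray of light wood, fixed, open above: 200 by 200 mm, 55 mm high, walls 7 mm. Origin: centre of its underside, z up, x and y along its sides. Dish and tray stand one left, one right of the robot's centre line. Bystanders: steel shaker 70 mm high near the centre line, farther out; bowl, plain dish and 150 mm bottle at the far side; 120 mm cup at the left.
There are look-alikes about, which are no part of the job. There is more than one size of the part that bears pot_center; the job needs the smaller.

How it is judged:
On the way, in this order (a step that is already met when the one before it is completed fails the run):
1. the dish, held up over the tray, begins to tip (more than 17 degrees) with the lime and the pot still in it (angle between dish_grip's own z axis and vertical above 0.3 rad and horizontal distance between dish_grip and tray below 0.2 m and height (world z) of dish_grip above 0.12 m and x of lime_center in the frame of dish_grip between 0.004 and 0.13 m and x of pot_center in the frame of dish_grip between -0.085 and -0.004 m and y of pot_center in the frame of dish_grip between -0.065 and 0.065 m and z of pot_center in the frame of dish_grip between -0.078 and -0.03 m).
2. the lime is in the tray, the pot still in its half of the dish (x of lime_center in the frame of tray between -0.095 and 0.095 m and y of lime_center in the frame of tray between -0.095 and 0.095 m and z of lime_center in the frame of tray below 0.045 m and x of pot_center in the frame of dish_grip between -0.085 and -0.004 m and y of pot_center in the frame of dish_grip between -0.065 and 0.065 m and z of pot_center in the frame of dish_grip between -0.078 and -0.03 m), for 0.1 s.
At the end, for the whole second after the job is handed in: The lime lies at rest in the square tray; the dish stands level (within about 6 degrees) on the counter itself (height within 10 mm), its grip at least 130 mm from the tray's centre, with the sauce pot still in its own half; all released and at rest (all of step 2 and angle between dish_grip's own z axis and vertical below 0.1 rad and height (world z) of dish_grip between 0.068 and 0.088 m and horizontal distance between dish_grip and tray above 0.13 m and linear speed of dish below 0.03 m/s); the robot touches nothing.
It also fails if it takes over 64 s, if anything falls off the work surface, if the arm or the gripper's body presses on something with over 40 N, if the wrist force passes 120 N, or if a joint passes its speed limit or range.

## Robot

A 7-joint arm with a two-finger parallel gripper is mounted at the origin on the work surface. World frame = base frame: x ahead of the robot, y to its left, z up, the work surface at z = 0. Lengths are in m, angles in rad, forces in N, time in s.
With the tool pointing down it reaches from about 0.425 to 0.875 m from the base axis. Payload 4.7 kg.
Tool frame: the origin (TCP) lies on the centre line of the jaws, within the pads' length; the fingertips stand 11 mm ahead of it and the grasp point (between the pads) lies 8 mm behind it; z points along the fingers, y is the direction in which the jaws open and shut (so a half turn about z gives the same grasp; the last joint's range is limited). The gripper opens to 85 mm and grips with 20 to 120 N. Pads are 22 mm wide; open, the fingers measure 114 mm over their backs; the gripper's body (76 mm by 85 mm) begins 54 mm behind the grasp point. The pads swing forward as they close: fully open they stand 13 mm farther back than shut.
Start: joints at [-1.178, 0.321, -0.07, 1.45, 0.023, 1.371, -0.057], TCP at [0.24, 0.604, 0.214] pointing down, gripper open.
Joint ranges: [-2.86, 2.86], [-0.3, 2.09], [-1.38, 1.24], [0.06, 2.45], [-1.56, 4.7], [0.09, 2.05], [-2.69, 2.69]. Speed limits (rad/s): [2.57, 2.57, 3.14, 3.14, 3.14, 3.14, 3.14].

## Interface

Orientations are given as a rotation vector (axis times angle).
In Python, from station import r gives the robot as it stands. The module is installed in compiled form; this text tells all that it offers.
- The arm moves only by the tool send_rows, never from a script. Its argument "series" is a list of rows, each an object of numbers: "x", "y", "z": the shift along the tool's x, y, z scaled (see below); "rx", "ry", "rz": the turn, a rotation vector about the tool's x, y, z scaled (see below); "hand": the closure, from 0 (fully open) to 1 (shut). In form: [{"x": .., "y": .., "z": .., "rx": .., "ry": .., "rz": .., "hand": ..}, ...]. A call has 1 to 20 rows; each row is the pose to reach, as a shift and turn from the pose commanded when the call began, along the tool's axes at that moment; what a row does not reach only later rows make up. The controller multiplies each number of a shift by 500 mm and each number of a turn by 90 degrees. A row lasts 1/10 s, in which the tool goes at most 50 mm and 8.59 degrees, less where a joint would pass 70% of its speed; a pose out of reach is approached as far as the arm can. A call with a number of a shift or a turn outside -1 to 1 is refused whole. A call with a gripper value outside its range is refused whole. The fingers move at their own pace and stop on an object; the grip force is fixed at half the most. Time passes only in rows, so rows that repeat a pose let the fingers close. It gives the time, the measured TCP pose, the force and the opening at its end, in the units of the state.
- r.sense(): the state, without advancing time (a new reading comes with each control period).
- r.camera(name): name is "side" or "top"; returns a dict with "frame" (384x512x3 uint8, blue, green, red), "intrinsics" (3x3 intrinsics, pixels), "position" and "rotation" of the camera in the world. Camera axes: x right, y up, looking along -z (the intrinsics and any distortion apply to the point x, -y, -z); pixel columns grow to the right and rows downward; lengths in m; the calibration is good to about 2 mm. A picture is of the moment at which its call begins. There is no depth.
- r.finish_job(): hands the job in, once; it reports no verdict.
The state is a dict: "clock": time; "qpos": joint angles; "qd": joint speeds; "joint_torque": joint torques, N m; "eef_pos": TCP position; "ee_rot": TCP orientation; "contact_force": force on the tool from outside, world axes, zero at the start; "ft_torque": the same for the moment, N m; "finger_gap": finger opening in m.
Only numpy, scipy, OpenCV 4.12 (cv2) and the standard library are available. Lean on these libraries where they do the work, as an engineer would, in place of code of your own. Each camera call takes 0.05 s, during which the arm holds its last target. There are 200 camera calls.

## Working session

There is one attempt and no reset: what is moved stays moved. The work goes in short steps, Python scripts to look and compute and a tool call to move; the robot and the scene stay as the last step left them, time stands still between calls to the robot, and variables do not carry over. Pictures are saved under pics/ and viewed, about 8 in all and at most 12, crops included, and the job is handed in when it is done.

Besides the shell and the picture viewer there is one more tool, called after "Call:" as name(argument=value, ...) on one line, values as JSON. send_rows: Moves the arm, as the interface text tells. Shifts and turns lie within -1 to 1; 1 stands for 500 mm of shift or 90 degrees of turn. Its arguments: {"type":"object","properties":{"series":{"type":"array"}},"required":["series"]}

```bash
mkdir -p pics; cat > h.py <<'E'
import numpy as np, cv2
from scipy.spatial.transform import Rotation as R
from station import r
def shot(n,f=None):
    c=r.camera(n)
    if f: cv2.imwrite('pics/'+f,c['frame'])
    return c
def rot(c):
    M=np.array(c['rotation'],float)
    return M if M.shape==(3,3) else R.from_rotvec(M).as_matrix()
def ray(c,u,v):
    K=np.array(c['intrinsics']); d=np.linalg.inv(K)@[u,v,1]
    return np.array(c['position']), rot(c)@(d*[1,-1,-1])
def onz(c,u,v,z):
    p,d=ray(c,u,v); return p+d*(z-p[2])/d[2]
def proj(c,P):
    q=rot(c).T@(np.array(P)-c['position']); q=q*[1,-1,-1]; k=np.array(c['intrinsics'])@q
    return k[:2]/k[2]
E
python3 - <<'E'
from h import *
for n in('top','side'):
    c=shot(n,n+'0.png'); print(n,{k:v for k,v in c.items() if k!='frame'})
print(r.sense())
E
```

```text
top {'intrinsics': array([[374.37171338,   0.        , 259.8497035 ],
       [  0.        , 374.37171338, 188.63126786],
       [  0.        ,   0.        ,   1.        ]]), 'position': array([ 0.48922161, -0.02487394,  0.73710731]), 'rotation': array([ 0.06858047, -0.02868225, -1.58118228])}
side {'intrinsics': array([[445.73453721,   0.        , 256.44303873],
       [  0.        , 445.73453721, 191.51311807],
       [  0.        ,   0.        ,   1.        ]]), 'position': array([0.3102773 , 0.53420467, 0.52756437]), 'rotation': array([ 0.25638302, -1.27447157, -2.49747616])}
{'clock': 0.1, 'qpos': array([-1.17788362,  0.32176816, -0.07008339,  1.45155625,  0.0225803 ,
        1.3707877 , -0.05691309]), 'qd': array([-0.00095623, -0.00246373,  0.00016529, -0.0023654 , -0.00032215,
        0.00043162,  0.0002659 ]), 'joint_torque': array([-8.60377913e-04, -4.94882834e+01, -3.84511398e-01, -3.15209126e+01,
        1.31796714e-02,  7.46266160e-03, -1.16734680e-05]), 'eef_pos': array([0.2402331 , 0.60342969, 0.21341872]), 'ee_rot': array([-5.91423346e-01, -3.08516168e+00,  2.69237219e-03]), 'contact_force': array([ 0.6078773 , -0.5935028 ,  0.16540368]), 'ft_torque': array([-0.00911324,  0.05165225,  0.00950248]), 'finger_gap': 0.08598122196771167}
```

View pics/top0.png

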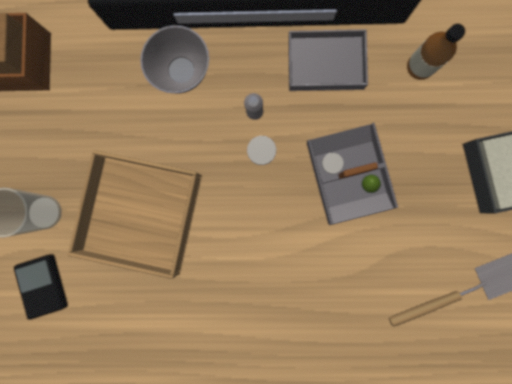

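View pics/side0.png

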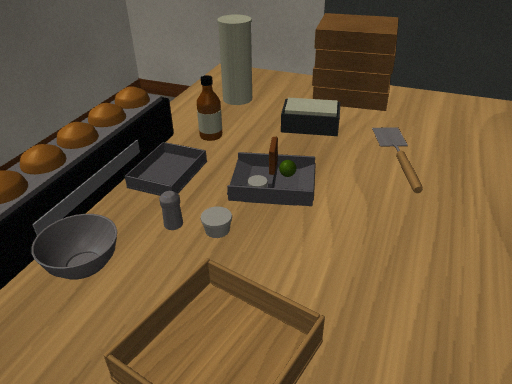

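Top view: the dish is at about (352,173), with the tab running (342,176)–(379,166), the lime at (371,183) and the small pot at (333,162). The tray is at about (137,215).
Look-alikes:
- The larger pot at (261,150), loose on the counter.
- The plain grey dish without a tab at (328,60).
- The wooden block at (22,50).

I choose the dish with the tab. The lime half is the one nearest the robot.

```bash
python3 - <<'E'
from h import *
c=shot('top'); s=shot('side'); f=c['frame']
hsv=cv2.cvtColor(f,cv2.COLOR_BGR2HSV)
def blobs(m,roi,n):
    z=np.zeros_like(m); a,b,x,y=roi; z[b:y,a:x]=m[b:y,a:x]
    k=max(cv2.findContours(z,cv2.RETR_EXTERNAL,cv2.CHAIN_APPROX_NONE)[0],key=cv2.contourArea)
    print(n,cv2.minAreaRect(k),cv2.contourArea(k)); return k
brown=cv2.inRange(hsv,(0,90,20),(25,255,130)); k=blobs(brown,(335,155,390,182),'tab')
rc=cv2.boxPoints(cv2.minAreaRect(k)); print([onz(c,*p,0.098)[:2].round(3) for p in rc])
grey=cv2.inRange(hsv,(100,0,20),(179,120,255)); k=blobs(grey,(295,112,410,235),'dish')
hull=cv2.convexHull(k); ap=cv2.approxPolyDP(hull,6,True)[:,0]; print(ap.tolist(),[onz(c,*p,0.033)[:2].round(3) for p in ap.astype(float)])
g=cv2.inRange(hsv,(35,80,30),(80,255,255)); k=blobs(g,(295,112,410,235),'lime'); print(onz(c,*cv2.minAreaRect(k)[0],.023))
print('pot',onz(c,333,162,.029),'bigpot',onz(c,261,150,.03))
T=[(97,154),(200,175),(176,277),(73,250)]
P=np.array([onz(c,*p,0.055) for p in T]);print('tray',P.round(3),P.mean(0))
print('cup top',onz(c,8,212,.12),'shaker',onz(c,254,102,.07),'bottle',onz(c,455,32,.15))
# side check
i=s['frame'][110:220,200:340]; j=f[110:240,290:420]
cv2.imwrite('pics/crop.png',np.hstack([cv2.resize(i,(400,314)),cv2.resize(j,(314,314))]))
E
```

```text
tab ((358.0, 170.0), (6.79099702835083, 38.32062911987305), 75.96376037597656) 206.0
[array([ 0.557, -0.144]), array([ 0.572, -0.207]), array([ 0.561, -0.209]), array([ 0.546, -0.146])]
dish ((351.5518493652344, 173.8195037841797), (85.35075378417969, 68.92475891113281), 75.0685806274414) 5602.0
[[373, 125], [395, 206], [330, 222], [308, 143]] [array([ 0.651, -0.222]), array([ 0.498, -0.259]), array([ 0.469, -0.138]), array([ 0.618, -0.099])]
lime ((370.5, 183.0), (16.0, 17.0), 90.0) 221.0
[ 0.54176746 -0.21727627  0.023     ]
pot [ 0.58207334 -0.14626551  0.029     ] bigpot [ 0.60680735 -0.01010151  0.03      ]
tray [[0.6   0.294 0.055]
 [0.558 0.102 0.055]
 [0.373 0.146 0.055]
 [0.423 0.336 0.055]] [0.4884103 0.2193456 0.055    ]
cup top [0.49330044 0.41285142 0.12      ] shaker [0.68806319 0.00083818 0.07      ] bottle [ 0.77173054 -0.32338842  0.15      ]
```

View pics/crop.png

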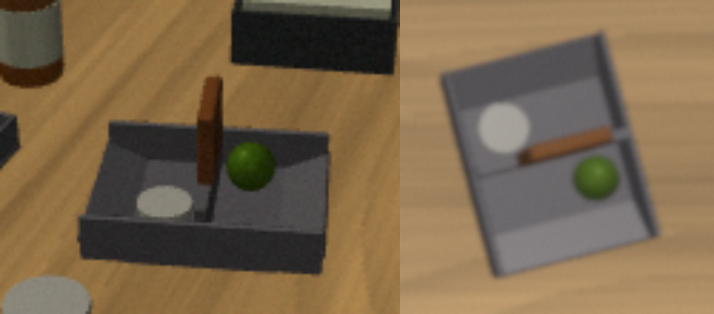

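The crop confirms it: upright tab, lime on the robot's side, and small pot flat in the far half.

```bash
cat >> h.py <<'E'
def down(yaw,tilt=0):
    # tool y at heading yaw(deg), z down; tilt = -rx (deg)
    a=np.radians(yaw); y=np.array([np.cos(a),np.sin(a),0]); z=np.array([0,0,-1.]); x=np.cross(y,z)
    return R.from_matrix(np.c_[x,y,z])*R.from_euler('x',-tilt,degrees=True)
def rows(ts,p0=None,R0=None):
    s=r.sense(); p0=s['eef_pos'] if p0 is None else p0; R0=R.from_rotvec(s['ee_rot']) if R0 is None else R0
    for p,Rt in ts: print((R0.inv().apply(np.array(p)-p0)/.5).round(3),((R0.inv()*Rt).as_rotvec()/(np.pi/2)).round(3))
    print(s['clock'],s['eef_pos'].round(4),s['contact_force'].round(1),round(s['finger_gap'],4))
E
python3 -c "
from h import *
rows([((.5,.2,.24),down(13.4)),((.559,-.1765,.2),down(13.4))])"
```

```text
[-0.781 -0.558 -0.052] [-0.001  0.     0.61 ]
[-1.169 -1.214  0.029] [-0.001  0.     0.61 ]
0.2 [0.2403 0.6036 0.2137] [0.3 0.2 0.1] 0.0858
```

Call:
send_rows(series=[{"x":-0.2,"y":-0.14,"z":-0.05,"rx":0,"ry":0,"rz":0.15,"hand":0},{"x":-0.4,"y":-0.28,"z":-0.05,"rx":0,"ry":0,"rz":0.3,"hand":0},{"x":-0.78,"y":-0.558,"z":-0.05,"rx":0,"ry":0,"rz":0.61,"hand":0},{"x":-0.78,"y":-0.558,"z":-0.05,"rx":0,"ry":0,"rz":0.61,"hand":0},{"x":-0.78,"y":-0.558,"z":-0.05,"rx":0,"ry":0,"rz":0.61,"hand":0},{"x":-0.78,"y":-0.558,"z":-0.05,"rx":0,"ry":0,"rz":0.61,"hand":0},{"x":-0.78,"y":-0.558,"z":-0.05,"rx":0,"ry":0,"rz":0.61,"hand":0},{"x":-0.78,"y":-0.558,"z":-0.05,"rx":0,"ry":0,"rz":0.61,"hand":0},{"x":-0.78,"y":-0.558,"z":-0.05,"rx":0,"ry":0,"rz":0.61,"hand":0},{"x":-0.78,"y":-0.558,"z":-0.05,"rx":0,"ry":0,"rz":0.61,"hand":0},{"x":-0.78,"y":-0.558,"z":-0.05,"rx":0,"ry":0,"rz":0.61,"hand":0},{"x":-0.78,"y":-0.558,"z":-0.05,"rx":0,"ry":0,"rz":0.61,"hand":0}])

```text
clock: 1.4
eef_pos: [0.4996, 0.2001, 0.2393]
ee_rot: [-1.949, -2.463, -0.0]
contact_force: [0.7, -0.1, 0.1]
finger_gap: 0.086
```

```bash
python3 -c "
from h import *
rows([((.559,-.1765,.2),down(13.4))])"
```

```text
[-0.76  -0.058  0.078] [-0.    -0.    -0.001]
1.4 [0.4996 0.2001 0.2393] [ 0.7 -0.1  0.1] 0.086
```

Call:
send_rows(series=[{"x":-0.76,"y":-0.058,"z":0.078,"rx":0,"ry":0,"rz":0,"hand":0},{"x":-0.76,"y":-0.058,"z":0.078,"rx":0,"ry":0,"rz":0,"hand":0},{"x":-0.76,"y":-0.058,"z":0.078,"rx":0,"ry":0,"rz":0,"hand":0},{"x":-0.76,"y":-0.058,"z":0.078,"rx":0,"ry":0,"rz":0,"hand":0},{"x":-0.76,"y":-0.058,"z":0.078,"rx":0,"ry":0,"rz":0,"hand":0},{"x":-0.76,"y":-0.058,"z":0.078,"rx":0,"ry":0,"rz":0,"hand":0},{"x":-0.76,"y":-0.058,"z":0.078,"rx":0,"ry":0,"rz":0,"hand":0},{"x":-0.76,"y":-0.058,"z":0.078,"rx":0,"ry":0,"rz":0,"hand":0},{"x":-0.76,"y":-0.058,"z":0.078,"rx":0,"ry":0,"rz":0,"hand":0},{"x":-0.76,"y":-0.058,"z":0.078,"rx":0,"ry":0,"rz":0,"hand":0},{"x":-0.76,"y":-0.058,"z":0.078,"rx":0,"ry":0,"rz":0,"hand":0}])

```text
clock: 2.5
eef_pos: [0.56, -0.1728, 0.2001]
ee_rot: [-1.941, -2.468, -0.002]
contact_force: [0.8, -0.2, -0.6]
finger_gap: 0.0856
```

```bash
python3 - <<'E'
from h import *
s=shot('side'); f=s['frame'].copy()
for x in(-6,6):
  for y in(-30,30):
    a=np.radians(193.4); X=.559+(x*np.cos(a)-y*np.sin(a))/1e3; Y=-.1765+(x*np.sin(a)+y*np.cos(a))/1e3
    u=proj(s,(X,Y,.098)); print(u.round(1)); f[int(round(u[1])),int(round(u[0]))]=(255,255,0)
cv2.imwrite('pics/s1.png',cv2.resize(f[70:220,200:360],(640,600),interpolation=cv2.INTER_NEAREST))
rows([((.559,-.1765,.070),down(13.4))])
E
```

```text
[268.4 151.6]
[272.  136.3]
[274.8 152. ]
[278.  136.6]
[-0.007 -0.004  0.261] [ 0.    -0.001  0.003]
2.55 [ 0.56   -0.1728  0.2003] [ 0.3 -0.4  0.2] 0.0849
```

View pics/s1.png

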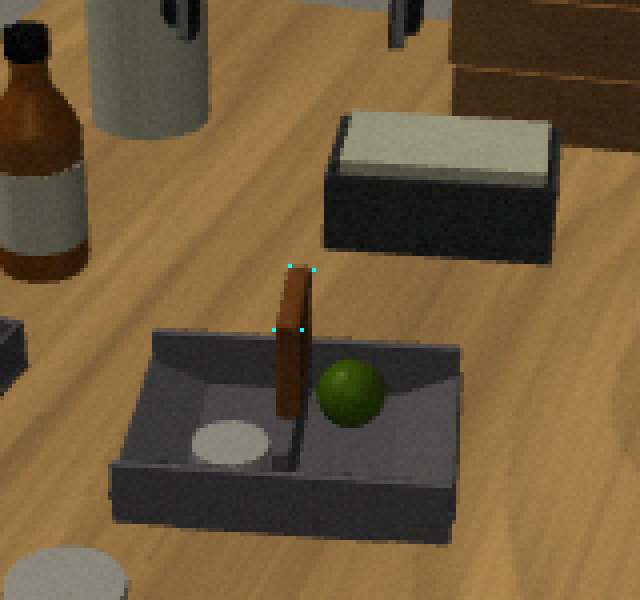

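The projected tab corners (cyan) land on the tab's top edges at about (276–312, 266–329) in the crop, so the estimate is good to about 2 mm. Descending to grip.

Call:
send_rows(series=[{"x":0,"y":0,"z":0.09,"rx":0,"ry":0,"rz":0,"hand":0},{"x":0,"y":0,"z":0.15,"rx":0,"ry":0,"rz":0,"hand":0},{"x":0,"y":0,"z":0.2,"rx":0,"ry":0,"rz":0,"hand":0},{"x":0,"y":0,"z":0.24,"rx":0,"ry":0,"rz":0,"hand":0},{"x":0,"y":0,"z":0.26,"rx":0,"ry":0,"rz":0,"hand":0},{"x":0,"y":0,"z":0.26,"rx":0,"ry":0,"rz":0,"hand":0},{"x":0,"y":0,"z":0.26,"rx":0,"ry":0,"rz":0,"hand":0}])

```text
clock: 3.25
eef_pos: [0.5603, -0.1753, 0.0713]
ee_rot: [1.945, 2.466, 0.001]
contact_force: [-0.3, -0.4, -0.3]
finger_gap: 0.0852
```

Call:
send_rows(series=[{"x":0,"y":0,"z":0,"rx":0,"ry":0,"rz":0,"hand":0.3},{"x":0,"y":0,"z":0,"rx":0,"ry":0,"rz":0,"hand":0.5},{"x":0,"y":0,"z":0,"rx":0,"ry":0,"rz":0,"hand":0.65},{"x":0,"y":0,"z":0,"rx":0,"ry":0,"rz":0,"hand":0.75},{"x":0,"y":0,"z":0,"rx":0,"ry":0,"rz":0,"hand":0.8},{"x":0,"y":0,"z":0,"rx":0,"ry":0,"rz":0,"hand":0.85},{"x":0,"y":0,"z":0,"rx":0,"ry":0,"rz":0,"hand":0.9},{"x":0,"y":0,"z":0,"rx":0,"ry":0,"rz":0,"hand":1},{"x":0,"y":0,"z":0,"rx":0,"ry":0,"rz":0,"hand":1},{"x":0,"y":0,"z":0,"rx":0,"ry":0,"rz":0,"hand":1},{"x":0,"y":0,"z":0,"rx":0,"ry":0,"rz":0,"hand":1},{"x":0,"y":0,"z":0,"rx":0,"ry":0,"rz":0,"hand":1}])

```text
clock: 4.45
eef_pos: [0.5596, -0.1759, 0.0707]
ee_rot: [1.947, 2.465, 0.001]
contact_force: [-0.4, 1.2, 3.0]
finger_gap: 0.01
```

```bash
python3 - <<'E'
from h import *
rows([((.559,-.1765,.19),down(13.4)),((.529,.229,.20),down(13.4))])
E
```

```text
[-0.001 -0.001 -0.239] [ 0.  0. -0.]
[ 0.802  0.128 -0.259] [ 0.  0. -0.]
4.45 [ 0.5596 -0.1759  0.0707] [-0.4  1.2  3. ] 0.01
```

Call:
send_rows(series=[{"x":0,"y":0,"z":-0.01,"rx":0,"ry":0,"rz":0,"hand":1},{"x":0,"y":0,"z":-0.025,"rx":0,"ry":0,"rz":0,"hand":1},{"x":0,"y":0,"z":-0.045,"rx":0,"ry":0,"rz":0,"hand":1},{"x":0,"y":0,"z":-0.07,"rx":0,"ry":0,"rz":0,"hand":1},{"x":0,"y":0,"z":-0.1,"rx":0,"ry":0,"rz":0,"hand":1},{"x":0,"y":0,"z":-0.13,"rx":0,"ry":0,"rz":0,"hand":1},{"x":0,"y":0,"z":-0.16,"rx":0,"ry":0,"rz":0,"hand":1},{"x":0,"y":0,"z":-0.19,"rx":0,"ry":0,"rz":0,"hand":1},{"x":0,"y":0,"z":-0.22,"rx":0,"ry":0,"rz":0,"hand":1},{"x":0,"y":0,"z":-0.245,"rx":0,"ry":0,"rz":0,"hand":1},{"x":0,"y":0,"z":-0.26,"rx":0,"ry":0,"rz":0,"hand":1},{"x":0,"y":0,"z":-0.26,"rx":0,"ry":0,"rz":0,"hand":1}])

```text
clock: 5.65
eef_pos: [0.5601, -0.1761, 0.2017]
ee_rot: [1.946, 2.464, 0.002]
contact_force: [-0.6, -0.1, -3.6]
finger_gap: 0.0103
```

```bash
python3 - <<'E'
from h import *
s=shot('side'); cv2.imwrite('pics/s2.png',cv2.resize(s['frame'][40:220,180:380],(600,540)))
rows([((.529,.229,.20),down(13.4))])
E
```

```text
[0.802 0.128 0.001] [ 0.  0. -0.]
5.7 [ 0.5596 -0.176   0.2007] [-1.   0.3 -3.7] 0.0101
```

View pics/s2.png

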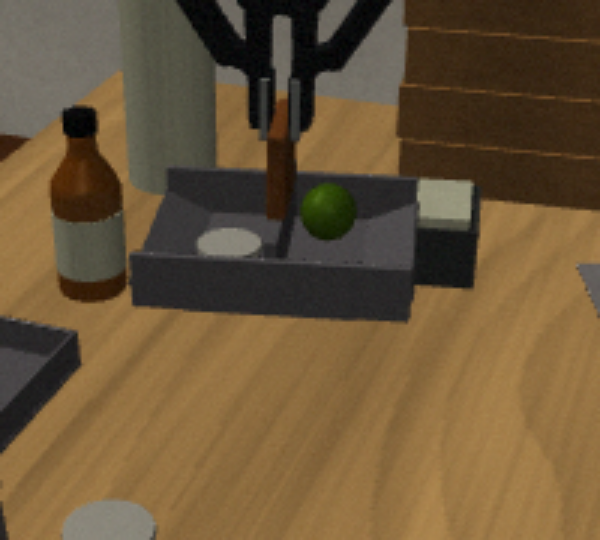

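The dish hangs level, with the lime at (328,212) and the pot at (228,243) still in it. Carrying it over the tray gently.

Call:
send_rows(series=[{"x":0.01,"y":0.002,"z":0,"rx":0,"ry":0,"rz":0,"hand":1},{"x":0.03,"y":0.005,"z":0,"rx":0,"ry":0,"rz":0,"hand":1},{"x":0.06,"y":0.01,"z":0,"rx":0,"ry":0,"rz":0,"hand":1},{"x":0.1,"y":0.016,"z":0,"rx":0,"ry":0,"rz":0,"hand":1},{"x":0.15,"y":0.024,"z":0,"rx":0,"ry":0,"rz":0,"hand":1},{"x":0.2,"y":0.032,"z":0,"rx":0,"ry":0,"rz":0,"hand":1},{"x":0.25,"y":0.04,"z":0,"rx":0,"ry":0,"rz":0,"hand":1},{"x":0.3,"y":0.048,"z":0,"rx":0,"ry":0,"rz":0,"hand":1},{"x":0.35,"y":0.056,"z":0,"rx":0,"ry":0,"rz":0,"hand":1},{"x":0.4,"y":0.064,"z":0,"rx":0,"ry":0,"rz":0,"hand":1},{"x":0.45,"y":0.072,"z":0,"rx":0,"ry":0,"rz":0,"hand":1},{"x":0.5,"y":0.08,"z":0,"rx":0,"ry":0,"rz":0,"hand":1},{"x":0.55,"y":0.088,"z":0,"rx":0,"ry":0,"rz":0,"hand":1},{"x":0.6,"y":0.096,"z":0,"rx":0,"ry":0,"rz":0,"hand":1},{"x":0.65,"y":0.104,"z":0,"rx":0,"ry":0,"rz":0,"hand":1},{"x":0.7,"y":0.112,"z":0,"rx":0,"ry":0,"rz":0,"hand":1},{"x":0.74,"y":0.118,"z":0,"rx":0,"ry":0,"rz":0,"hand":1},{"x":0.77,"y":0.123,"z":0,"rx":0,"ry":0,"rz":0,"hand":1},{"x":0.79,"y":0.126,"z":0,"rx":0,"ry":0,"rz":0,"hand":1},{"x":0.8,"y":0.128,"z":0,"rx":0,"ry":0,"rz":0,"hand":1}])

```text
clock: 7.7
eef_pos: [0.5285, 0.229, 0.2001]
ee_rot: [-1.946, -2.466, 0.001]
contact_force: [0.4, -0.6, -3.8]
finger_gap: 0.0099
```

```bash
python3 - <<'E'
from h import *
c=shot('top'); s=shot('side')
cv2.imwrite('pics/t3.png',np.hstack([cv2.resize(c['frame'][100:320,0:280],(400,314)),cv2.resize(s['frame'],(400,314))]))
rows([((.529,.229,.20),down(13.4,50))]); print(r.sense()['qpos'].round(2))
E
```

```text
[0.001 0.001 0.001] [-0.556  0.     0.   ]
7.8 [0.5289 0.2282 0.2003] [ 0.4 -0.2 -4.4] 0.0096
[-0.79  0.17  0.38  1.67 -0.07  1.31 -0.16]
```

View pics/t3.png

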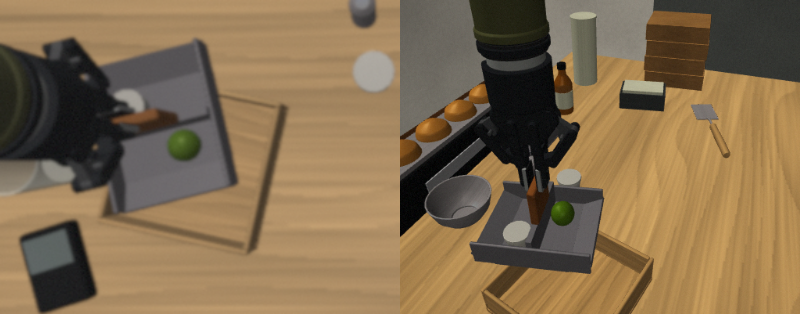

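Lime at (184,145) and pot at (128,98) in the left panel are still in the dish, which is over the tray. Tipping slowly.

Call:
send_rows(series=[{"x":0,"y":0,"z":0,"rx":-0.03,"ry":0,"rz":0,"hand":1},{"x":0,"y":0,"z":0,"rx":-0.07,"ry":0,"rz":0,"hand":1},{"x":0,"y":0,"z":0,"rx":-0.11,"ry":0,"rz":0,"hand":1},{"x":0,"y":0,"z":0,"rx":-0.15,"ry":0,"rz":0,"hand":1},{"x":0,"y":0,"z":0,"rx":-0.19,"ry":0,"rz":0,"hand":1},{"x":0,"y":0,"z":0,"rx":-0.22,"ry":0,"rz":0,"hand":1},{"x":0,"y":0,"z":0,"rx":-0.24,"ry":0,"rz":0,"hand":1},{"x":0,"y":0,"z":0,"rx":-0.27,"ry":0,"rz":0,"hand":1},{"x":0,"y":0,"z":0,"rx":-0.31,"ry":0,"rz":0,"hand":1},{"x":0,"y":0,"z":0,"rx":-0.35,"ry":0,"rz":0,"hand":1},{"x":0,"y":0,"z":0,"rx":-0.39,"ry":0,"rz":0,"hand":1},{"x":0,"y":0,"z":0,"rx":-0.43,"ry":0,"rz":0,"hand":1},{"x":0,"y":0,"z":0,"rx":-0.47,"ry":0,"rz":0,"hand":1},{"x":0,"y":0,"z":0,"rx":-0.5,"ry":0,"rz":0,"hand":1},{"x":0,"y":0,"z":0,"rx":-0.52,"ry":0,"rz":0,"hand":1},{"x":0,"y":0,"z":0,"rx":-0.52,"ry":0,"rz":0,"hand":1},{"x":0,"y":0,"z":0,"rx":-0.52,"ry":0,"rz":0,"hand":1},{"x":0,"y":0,"z":0,"rx":-0.52,"ry":0,"rz":0,"hand":1},{"x":0,"y":0,"z":0,"rx":-0.52,"ry":0,"rz":0,"hand":1}])

```text
clock: 9.7
eef_pos: [0.5332, 0.2308, 0.1988]
ee_rot: [1.553, 1.964, 0.849]
contact_force: [0.1, -0.3, -4.1]
finger_gap: 0.0101
```

```bash
python3 - <<'E'
from h import *
c=shot('top'); s=shot('side')
cv2.imwrite('pics/t4.png',np.hstack([cv2.resize(c['frame'][100:320,0:280],(400,314)),cv2.resize(s['frame'],(400,314))]))
rows([((.529,.229,.20),down(13.4))]); print(r.sense()['qpos'].round(2))
E
```

```text
[-0.002 -0.004 -0.008] [ 0.52  0.   -0.  ]
9.8 [0.533  0.231  0.1985] [ 0.1 -0.6 -3.2] 0.0103
[-0.45 -0.3  -0.17  2.36  0.67  0.39 -0.93]
```

View pics/t4.png

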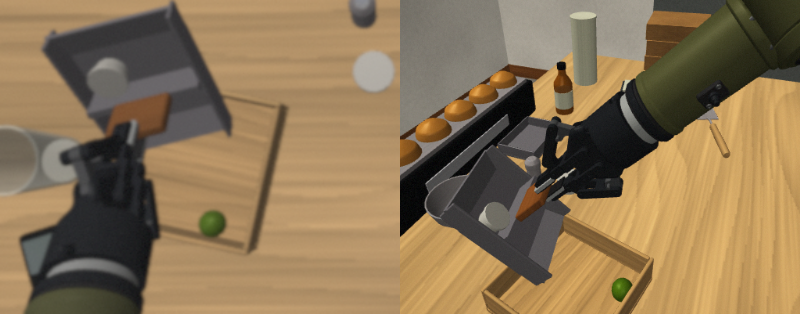

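The lime is in the tray at (212,223) and the pot is held by the divider at (108,77). Levelling now.

Call:
send_rows(series=[{"x":0,"y":0,"z":0,"rx":0.02,"ry":0,"rz":0,"hand":1},{"x":0,"y":0,"z":0,"rx":0.05,"ry":0,"rz":0,"hand":1},{"x":0,"y":0,"z":0,"rx":0.09,"ry":0,"rz":0,"hand":1},{"x":0,"y":0,"z":0,"rx":0.13,"ry":0,"rz":0,"hand":1},{"x":0,"y":0,"z":0,"rx":0.17,"ry":0,"rz":0,"hand":1},{"x":0,"y":0,"z":0,"rx":0.21,"ry":0,"rz":0,"hand":1},{"x":0,"y":0,"z":0,"rx":0.25,"ry":0,"rz":0,"hand":1},{"x":0,"y":0,"z":0,"rx":0.29,"ry":0,"rz":0,"hand":1},{"x":0,"y":0,"z":0,"rx":0.33,"ry":0,"rz":0,"hand":1},{"x":0,"y":0,"z":0,"rx":0.37,"ry":0,"rz":0,"hand":1},{"x":0,"y":0,"z":0,"rx":0.41,"ry":0,"rz":0,"hand":1},{"x":0,"y":0,"z":0,"rx":0.45,"ry":0,"rz":0,"hand":1},{"x":0,"y":0,"z":0,"rx":0.48,"ry":0,"rz":0,"hand":1},{"x":0,"y":0,"z":0,"rx":0.505,"ry":0,"rz":0,"hand":1},{"x":0,"y":0,"z":0,"rx":0.52,"ry":0,"rz":0,"hand":1},{"x":0,"y":0,"z":0,"rx":0.52,"ry":0,"rz":0,"hand":1},{"x":0,"y":0,"z":0,"rx":0.52,"ry":0,"rz":0,"hand":1}])

```text
clock: 11.5
eef_pos: [0.533, 0.2307, 0.1979]
ee_rot: [1.947, 2.464, -0.002]
contact_force: [0.1, 0.0, -3.5]
finger_gap: 0.01
```

```bash
python3 - <<'E'
from h import *
rows([((.559,-.1765,.20),down(13.4)),((.559,-.1765,.0715),down(13.4))]); print(r.sense()['qpos'].round(2), (R.from_rotvec(r.sense()['ee_rot']).as_matrix()[:,2]).round(3))
E
```

```text
[-0.804 -0.138 -0.003] [-0.     0.001 -0.   ]
[-0.804 -0.138  0.254] [-0.     0.001 -0.   ]
11.5 [0.533  0.2307 0.1979] [ 0.1  0.  -3.5] 0.01
[-0.6   0.18  0.16  1.66 -0.03  1.3  -0.2 ] [-0.    -0.001 -1.   ]
```

Level again. Returning the dish to its original clear spot, which is well over 130 mm from the tray.

Call:
send_rows(series=[{"x":-0.01,"y":-0.002,"z":0,"rx":0,"ry":0,"rz":0,"hand":1},{"x":-0.03,"y":-0.005,"z":0,"rx":0,"ry":0,"rz":0,"hand":1},{"x":-0.06,"y":-0.01,"z":0,"rx":0,"ry":0,"rz":0,"hand":1},{"x":-0.1,"y":-0.017,"z":0,"rx":0,"ry":0,"rz":0,"hand":1},{"x":-0.15,"y":-0.026,"z":0,"rx":0,"ry":0,"rz":0,"hand":1},{"x":-0.2,"y":-0.034,"z":0,"rx":0,"ry":0,"rz":0,"hand":1},{"x":-0.25,"y":-0.043,"z":0,"rx":0,"ry":0,"rz":0,"hand":1},{"x":-0.3,"y":-0.052,"z":0,"rx":0,"ry":0,"rz":0,"hand":1},{"x":-0.35,"y":-0.06,"z":0,"rx":0,"ry":0,"rz":0,"hand":1},{"x":-0.4,"y":-0.069,"z":0,"rx":0,"ry":0,"rz":0,"hand":1},{"x":-0.45,"y":-0.077,"z":0,"rx":0,"ry":0,"rz":0,"hand":1},{"x":-0.5,"y":-0.086,"z":0,"rx":0,"ry":0,"rz":0,"hand":1},{"x":-0.55,"y":-0.095,"z":0,"rx":0,"ry":0,"rz":0,"hand":1},{"x":-0.6,"y":-0.103,"z":0,"rx":0,"ry":0,"rz":0,"hand":1},{"x":-0.65,"y":-0.112,"z":0,"rx":0,"ry":0,"rz":0,"hand":1},{"x":-0.7,"y":-0.12,"z":0,"rx":0,"ry":0,"rz":0,"hand":1},{"x":-0.74,"y":-0.127,"z":0,"rx":0,"ry":0,"rz":0,"hand":1},{"x":-0.77,"y":-0.132,"z":0,"rx":0,"ry":0,"rz":0,"hand":1},{"x":-0.79,"y":-0.136,"z":0,"rx":0,"ry":0,"rz":0,"hand":1},{"x":-0.8,"y":-0.138,"z":0,"rx":0,"ry":0,"rz":0,"hand":1}])

```text
clock: 13.5
eef_pos: [0.5573, -0.1768, 0.1986]
ee_rot: [1.951, 2.462, -0.003]
contact_force: [0.1, 0.4, -2.7]
finger_gap: 0.0104
```

```bash
python3 - <<'E'
from h import *
s=shot('side'); cv2.imwrite('pics/s5.png',cv2.resize(s['frame'][40:220,180:380],(600,540)))
rows([((.559,-.1765,.0715),down(13.4))])
E
```

```text
[0.    0.003 0.254] [-0.001  0.001 -0.002]
13.55 [ 0.5574 -0.1768  0.1986] [-0.  -1.1 -3.2] 0.0102
```

View pics/s5.png

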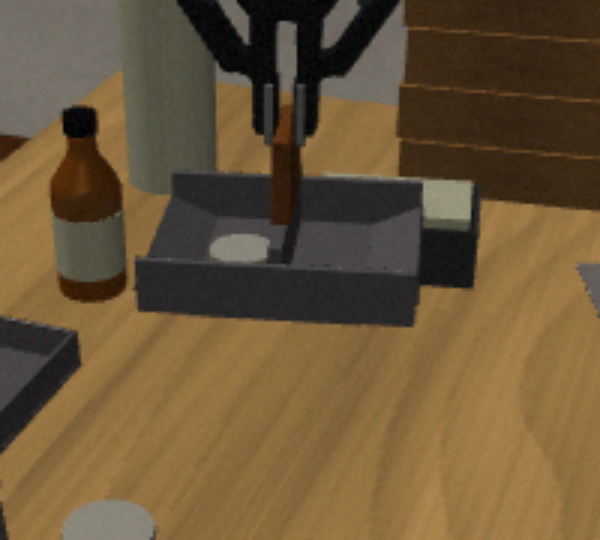

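The dish is level and the pot is flat in its half at (240,248). Lowering.

Call:
send_rows(series=[{"x":0,"y":0,"z":0.02,"rx":0,"ry":0,"rz":0,"hand":1},{"x":0,"y":0,"z":0.05,"rx":0,"ry":0,"rz":0,"hand":1},{"x":0,"y":0,"z":0.09,"rx":0,"ry":0,"rz":0,"hand":1},{"x":0,"y":0,"z":0.13,"rx":0,"ry":0,"rz":0,"hand":1},{"x":0,"y":0,"z":0.17,"rx":0,"ry":0,"rz":0,"hand":1},{"x":0,"y":0,"z":0.2,"rx":0,"ry":0,"rz":0,"hand":1},{"x":0,"y":0,"z":0.22,"rx":0,"ry":0,"rz":0,"hand":1},{"x":0,"y":0,"z":0.235,"rx":0,"ry":0,"rz":0,"hand":1},{"x":0,"y":0,"z":0.245,"rx":0,"ry":0,"rz":0,"hand":1},{"x":0,"y":0,"z":0.25,"rx":0,"ry":0,"rz":0,"hand":1},{"x":0,"y":0,"z":0.253,"rx":0,"ry":0,"rz":0,"hand":1},{"x":0,"y":0,"z":0.253,"rx":0,"ry":0,"rz":0,"hand":1},{"x":0,"y":0,"z":0.253,"rx":0,"ry":0,"rz":0,"hand":1}])

```text
clock: 14.85
eef_pos: [0.5583, -0.1749, 0.0724]
ee_rot: [1.948, 2.464, -0.001]
contact_force: [-0.3, 0.7, -3.8]
finger_gap: 0.0097
```

Call:
send_rows(series=[{"x":0,"y":0,"z":0.002,"rx":0,"ry":0,"rz":0,"hand":1},{"x":0,"y":0,"z":0.004,"rx":0,"ry":0,"rz":0,"hand":1},{"x":0,"y":0,"z":0.004,"rx":0,"ry":0,"rz":0,"hand":1},{"x":0,"y":0,"z":0.004,"rx":0,"ry":0,"rz":0,"hand":1}])

```text
clock: 15.25
eef_pos: [0.5582, -0.1749, 0.0706]
ee_rot: [1.948, 2.464, -0.001]
contact_force: [-2.0, -0.5, 3.6]
finger_gap: 0.0101
```

Touchdown: the force flipped from −3.8 to +3.6 N. Opening slowly, then rising.

Call:
send_rows(series=[{"x":0,"y":0,"z":0,"rx":0,"ry":0,"rz":0,"hand":0.85},{"x":0,"y":0,"z":0,"rx":0,"ry":0,"rz":0,"hand":0.75},{"x":0,"y":0,"z":0,"rx":0,"ry":0,"rz":0,"hand":0.6},{"x":0,"y":0,"z":0,"rx":0,"ry":0,"rz":0,"hand":0.4},{"x":0,"y":0,"z":0,"rx":0,"ry":0,"rz":0,"hand":0.4},{"x":0,"y":0,"z":0,"rx":0,"ry":0,"rz":0,"hand":0.4},{"x":0,"y":0,"z":-0.04,"rx":0,"ry":0,"rz":0,"hand":0.4},{"x":0,"y":0,"z":-0.1,"rx":0,"ry":0,"rz":0,"hand":0.4},{"x":0,"y":0,"z":-0.18,"rx":0,"ry":0,"rz":0,"hand":0.4},{"x":0,"y":0,"z":-0.26,"rx":0,"ry":0,"rz":0,"hand":0.4},{"x":0,"y":0,"z":-0.3,"rx":0,"ry":0,"rz":0,"hand":0.4},{"x":0,"y":0,"z":-0.3,"rx":0,"ry":0,"rz":0,"hand":0.4},{"x":0,"y":0,"z":-0.3,"rx":0,"ry":0,"rz":0,"hand":0.4}])

```text
clock: 16.55
eef_pos: [0.558, -0.1746, 0.2198]
ee_rot: [1.948, 2.464, -0.002]
contact_force: [-1.3, 0.3, -0.2]
finger_gap: 0.0514
```

```bash
python3 - <<'E'
from h import *
c=shot('top'); s=shot('side'); print(r.sense()['clock'],r.sense()['contact_force'])
cv2.imwrite('pics/t6.png',np.hstack([cv2.resize(c['frame'],(400,300)),cv2.resize(s['frame'],(400,300))]))
m=cv2.inRange(cv2.cvtColor(c['frame'],cv2.COLOR_BGR2HSV),(35,80,30),(80,255,255)); v,u=np.nonzero(m); print('lime',onz(c,u.mean(),v.mean(),.025),len(u))
E
```

```text
16.65 [-0.06444628 -0.34144229 -0.4527155 ]
lime [0.41940858 0.16897156 0.025     ] 239
```

View pics/t6.png

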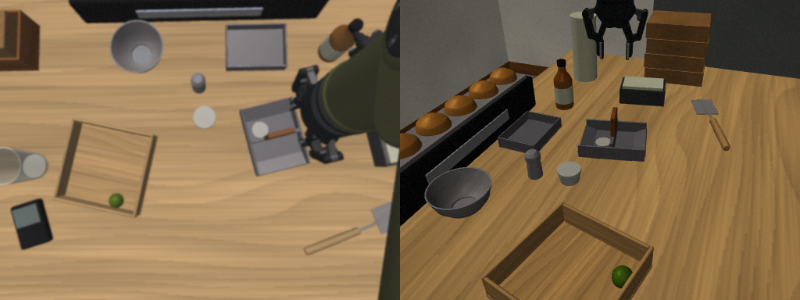

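The dish stands level with the pot inside at (260,130) and the lime is in the tray at (116,200). The gripper is clear. Handing in.

```bash
python3 -c "
from h import *
print(r.finish_job())"
```

```text
the job is handed in; nothing more can be done
None
```

I picked the dish up by its tab and carried it over the tray. There I tipped it about 47°, lime side low, so the lime rolled into the tray. I then levelled the dish, set it back at its original place (about 0.4 m from the tray's centre) and let go. The job was handed in at about 16.7 s; it reports no verdict.

**Final checks:** The last pictures showed the lime in the tray, at about (0.419, 0.169) m. The dish stood level on the counter with the small pot in its own half. The gripper was about 150 mm above its release height, with a contact force near zero.

**Disagreements:**
- At full tilt the arm came to one joint's lower limit (joint 2, −0.30 as read), and the tool ended about 4 mm off its target. This had no visible effect.
- The finger gap read 10 mm on the 12 mm tab, though the grip held.

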